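Quick spin in the bench microcentrifuge

ROBOT

A 6-joint arm with a two-finger parallel gripper is mounted at the origin on the work surface. World frame = base frame: x ahead of the robot, y to its left, z up, the work surface at z = 0. Lengths are in mm, angles in degrees, forces in N, time in s.
With the tool pointing down it reaches from about 375 to 825 mm from the base axis. Payload 5.5 kg.
Tool frame: the origin (TCP) lies midway between the tips of the shut fingers; the grasp point (between the pads) lies 19 mm behind it; z points along the fingers, y is the line along which they close (so a half turn about z gives the same grasp; the last joint's range is limited). The gripper opens to 85 mm and grips with 20 to 120 N. Pads are 22 mm wide; open, the fingers measure 114 mm over their backs; the gripper's body (76 mm by 85 mm) begins 54 mm behind the grasp point. The pads swing forward as they close: fully open they stand 13 mm farther back than shut.
Start: joints at [69.156, 17.962, -2.699, 69.339, 0, 90], TCP at [213.493, 560.728, 231.299] pointing down, gripper open.
Joint ranges: [-152.73, 152.73], [-39.44, 99.34], [-58.76, 71.6], [-118.89, 123.64], [-81.53, 83.1], [-180, 180]. Speed limits (degrees/s): [136.94, 136.94, 172.46, 180, 180, 180].

INTERFACE

Orientations are given as [roll, pitch, yaw] about the fixed x, y, z axes, in that order (R = Rz(yaw) Ry(pitch) Rx(roll)).
In Python, from bench import env, cams, job gives the robot as it stands.
- The arm moves only by the tool play_rows, never from a script. Its arguments are lists of equal length, an entry for each row: "fingers": the finger opening in m, from 0 to 0.0854; "xyz": the shift along the world's x, y, z in m, a list of three; "roll": the turn about the world's z in degrees. A call has 1 to 5 rows; each row shifts and turns the commanded pose from where the row before left it; what a row does not reach is not made up. A row lasts 1/12 s, in which the tool goes at most 41.7 mm and 7.16 degrees, less where a joint would pass 70% of its speed; a pose out of reach is approached as far as the arm can. A call with a gripper value outside its range is refused whole. The fingers move at their own pace and stop on an object; "squeeze" is the grip in N (left out, the last holds). Time passes only in rows, so rows that do not move let the fingers close. It gives the time, the measured TCP pose, the force, the opening and the grip force at its end, in the units of the state.
- env.observe(): the state, without advancing time (a new reading comes with each control period).
- cams.get_image(name): name is "scene" or "side" or "wrist"; returns the picture (384x512x3 uint8, blue, green, red); there is no depth.
- cams.calibration(name): a dict with "vfov" (degrees; the focal length in pixels is half the picture's height over the tangent of half this angle, whatever the lens; pixels are square), "cx", "cy" (the principal point, pixels), "position" and "orientation" of the camera in the world; the wrist camera has in their place "mount" (4x4, takes a point from camera to tool coordinates, whose origin is the TCP and whose axes are the flange's). Camera axes: x right, y up, looking along -z (the intrinsics and any distortion apply to the point x, -y, -z); pixel columns grow to the right and rows downward; lengths in mm; the calibration is good to about 2 mm. A picture is of the moment at which its call begins: read the wrist's pose just before it. calibration takes no time and is no camera call.
- job.close_job(): hands the job in; it is judged then, once.
The state is a dict: "time": time; "joints": joint angles; "dq": joint speeds; "effort": joint torques, N m; "tcp_pos": TCP position; "ee_rot": TCP orientation; "contact_force": force on the tool from outside, world axes, zero at the start; "torque": the same for the moment, N m; "grip_width": opening from 0.0 (shut) to 1.0 (fully open); "grasp_force": force on a finger pad.
Only numpy, scipy, OpenCV 4.12 (cv2) and the standard library are available. Lean on these libraries where they do the work, as an engineer would, in place of code of your own. Each camera call takes 0.05 s, during which the arm holds its last target. There are 200 camera calls.

TASK

Give the tubes in the microcentrifuge a quick spin: first switch it on by pressing the far end of the rocker switch right down, then push the open lid down until it is fully shut, and then press the oblong short-spin key at the right-hand end of the panel and hold it down for at least three seconds before letting go. Leave the machine switched on with its lid shut, do not press the round start key and do not raise the lid, and leave the tube rack, tip box, reagent bottle and pipette lying where they are.

Things in the scene. Friction and masses are not known exactly. Their poses are not given: they have to be found in the camera images.
- centrifuge: Blue bench microcentrifuge, 220 mm wide, 260 deep, 112 high without lid; stands fast. Origin: centre of its underside; +x to its back (hinge side), +y to the operator's left, z up. The front 95 mm is a grey control panel sloping 12 degrees, 82 mm high at the front, 102 at the back. On it from left to right: rocker, display, round start key, oblong short-spin key. Behind it: rotor bowl and lid.
- rocker (a joint): Black rocker switch, left end of the panel, 36 mm long (front to back), 24 wide, hinged across its middle; two straight 18 mm wings form a shallow V. Value in rad: 0 = off (near wing along the panel, far wing up, its end 7 mm higher), 0.40 = on (far wing down, near wing up). The lying wing's face is 5 mm above the panel. About 3 N at a wing's end moves it; it stays where left.
- rocker_far (a point): Point on the top face of the rocker's far wing (the one nearer the lid), 4 mm inside its outer end, 76 mm left of the machine's middle; moves with the rocker and sinks about 5.5 mm from off to on.
- rocker_near (a point): Point on the top face of the rocker's near wing (nearer the operator), 4 mm inside its outer end; moves with the rocker.
- lid (a joint): White flat lid over the rotor, 190 mm wide, 12 thick, reaching 155 mm forward from its hinge, plus a 12 mm tongue, 44 wide, mid front. Value in rad: 0 = fully shut (level, its top 124 mm above the bench), growing as the front edge rises; starts half open (0.45 to 0.85). A stiff hinge holds it where left; 2 to 5 N downwards on its front half closes it, to a dead stop at 0.
- lid_hinge (a point): Point on the lid's hinge axis, midway along it: 115 mm behind the centrifuge's origin, 116 mm above the bench. The axis runs across the machine (centrifuge's y).
- lid_front (a point): Point on the lid's top (outer) face, on its middle line, 17 mm inside its front edge: 138 mm from the hinge along the lid and 8 mm outwards from the hinge plane; moves with the lid.
- start_key (a joint): White round start key, 22 mm diameter, standing 8 mm above the panel; value in m: 0 = up, 0.005 = fully down (springs back). Not to be pressed.
- start_top (a point): Centre of the round start key's top face, 33 mm right of the machine's middle.
- spin_key (a joint): White oblong short-spin key, 32 mm wide by 20 mm deep, standing 8 mm above the panel, square to it; the machine spins as long as it is held down. Value in m: 0 = up, 0.005 = fully down. Its spring needs 1.6 N to start and 3.6 N to bottom, and returns it when let go.
- spin_top (a point): Centre of the oblong short-spin key's top face, 83 mm right of the machine's middle, 50 mm from the round key's centre; moves with the key. Its z axis points out of the panel (12 degrees from vertical, leaning to the operator).
- tube_rack: Loose red tube rack, 120 x 76 x 34 mm with tube caps 10 mm higher, standing beside the machine. Origin: centre of its underside. Bystander.
- tip_box: Loose open box of pipette tips, 118 x 80 mm, 55 mm high, standing beside the machine. Origin: centre of its underside. Bystander.
- reagent_bottle: Loose screw-cap jar, 48 mm diameter, 85 mm high, standing to the left of the machine's panel. Origin: centre of its underside. Bystander.
- pipette: Loose white pipette lying on the bench to the right of the machine's panel, 240 mm long, 26 mm wide, 29 mm high. Origin: on the bench under its middle; x axis along it. Bystander.

How it is judged (in metres and radians):
On the way, in this order (a step that is already met when the one before it is completed fails the run):
1. the rocker is switched on while the lid is still open (value of joint rocker above 0.33 rad and value of joint lid above 0.3 rad), for 0.1 s.
2. the lid is pushed fully shut (value of joint lid below 0.03 rad and value of joint rocker above 0.33 rad), for 0.2 s.
3. the short-spin key is held down, machine on and lid shut (all of step 2 and value of joint spin_key above 0.003 m), for 2.5 s.
At the end, for the whole second after the job is handed in: The rocker is on (over 0.33 of its 0.40 rad), the lid fully shut (under 0.03 rad) and both keys up again (under 1.5 mm), after the short-spin key was held down (over 3 mm of 5) for at least 2.5 s with the machine on and the lid shut (all of step 2 and value of joint each of spin_key, start_key below 0.0015 m); the robot touches nothing.
It fails at once if the round start key is pressed (value of joint start_key above 0.0025 m).
It fails at once if the short-spin key is pressed while the lid is open (value of joint spin_key above 0.003 m and value of joint lid above 0.05 rad).
It fails at once if the lid is lifted (value of joint lid above 0.95 rad or (value of joint lid above 0.15 rad and velocity of joint lid above 0.3 rad/s)).
It fails at once if the tube rack, tip box or pipette is shifted or lifted (over 20 mm) (distance of any of tube_rack, tip_box, pipette from where it was at the start of the episode above 0.02 m).
It fails at once if the reagent bottle is shifted or lifted (over 20 mm) or tipped (distance of reagent_bottle from where it was at the start of the episode above 0.02 m or angle between reagent_bottle's own z axis and vertical above 0.4 rad).
It also fails if it takes over 56 s, if anything falls off the work surface, if the arm or the gripper's body presses on something with over 40 N, if the wrist force passes 120 N, or if a joint passes its speed limit or range.

## Working session

There is one attempt and no reset: what is moved stays moved. The work goes in short steps, Python scripts to look and compute and a tool call to move; the robot and the scene stay as the last step left them, time stands still between calls to the robot, and variables do not carry over. Pictures are saved under pics/ and viewed, at most 10 in all, crops included, and the job is handed in when it is done.

Besides the shell and the picture viewer there is one more tool, called after "Call:" as name(argument=value, ...), one argument or row to a line, values as JSON. play_rows: Moves the arm, as the interface text tells. Its arguments: {"type":"object","properties":{"fingers":{"type":"array"},"xyz":{"type":"array"},"roll":{"type":"array"},"squeeze":{"type":"number"}},"required":["fingers","xyz","roll"]}

```bash
mkdir -p pics; python3 - <<'E'
from bench import env,cams,job
import cv2,numpy as np
for n in("scene","side"):
    c=cams.calibration(n);print(n,c)
    cv2.imwrite(f"pics/{n}0.png",cams.get_image(n))
print(cams.calibration("wrist"))
print(env.observe())
E
```

```text
scene {'vfov': 43.41097815400749, 'cx': 259.40525921204886, 'cy': 193.56432537201135, 'position': array([1176.26419897,  673.71878153,  821.2278319 ]), 'orientation': array([ 50.7818361 ,   0.25128918, 136.98472336])}
side {'vfov': 52.5013140791578, 'cx': 257.7200540398163, 'cy': 185.37563312160842, 'position': array([ 350.0384907 , -522.80379576,  673.43396555]), 'orientation': array([ 46.88232076,  -0.25987706, -22.76936853])}
{'vfov': 71.61749821462462, 'cx': 255.09330638006105, 'cy': 184.88024425094252, 'mount': array([[ 1.66524249e-03,  9.51461064e-01,  3.07764635e-01,
         8.02236886e+01],
       [ 9.99998238e-01, -1.31764725e-03, -1.33722153e-03,
        -2.33215250e-01],
       [-8.66788994e-04,  3.07766319e-01, -9.51461582e-01,
        -1.41877591e+02],
       [ 0.00000000e+00,  0.00000000e+00,  0.00000000e+00,
         1.00000000e+00]])}
{'time': 0.1, 'joints': array([ 6.91546825e+01,  1.80013139e+01, -2.74873136e+00,  6.93405204e+01,
       -1.09914201e-03,  8.99992885e+01]), 'dq': array([-0.10985136, -0.12071959,  0.09304379,  0.0352065 ,  0.1172806 ,
       -0.05259602]), 'effort': array([ 4.70406485e-04, -5.40765095e+01,  3.40541410e+01,  1.11742871e-02,
        6.97284577e-05,  4.00620550e-06]), 'tcp_pos': array([213.3253499 , 560.22985352, 230.50672601]), 'ee_rot': array([-1.79909434e+02,  1.09801600e-03,  1.59155396e+02]), 'contact_force': array([-0.18988323,  0.0664773 , -0.23934036]), 'torque': array([-0.02102956,  0.02484384,  0.05259626]), 'grasp_force': 0.0, 'grip_width': 1.0013516093002612}
```

View pics/scene0.png

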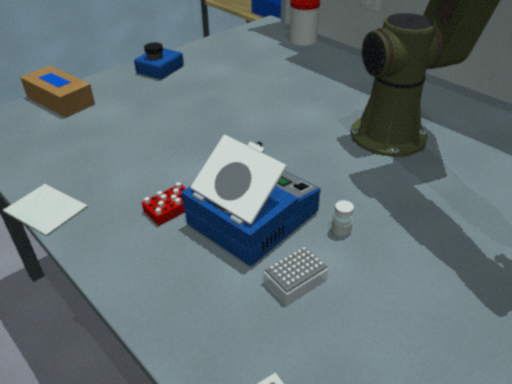

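View pics/side0.png

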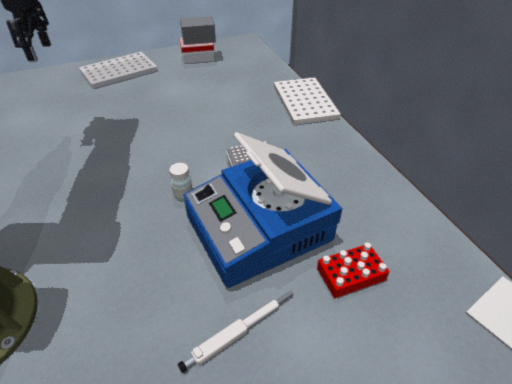

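Machine at centre; in the side view: rocker ≈(205,193), display ≈(222,208), round key ≈(226,227), oblong key ≈(237,244). I'll enlarge the machine.

```bash
python3 - <<'E'
import cv2
a=cv2.imread("pics/side0.png")[125:285,170:345]
cv2.imwrite("pics/side0c.png",cv2.resize(a,None,fx=3.7,fy=3.7,interpolation=cv2.INTER_CUBIC))
E
```

```text
(no output)
```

View pics/side0c.png

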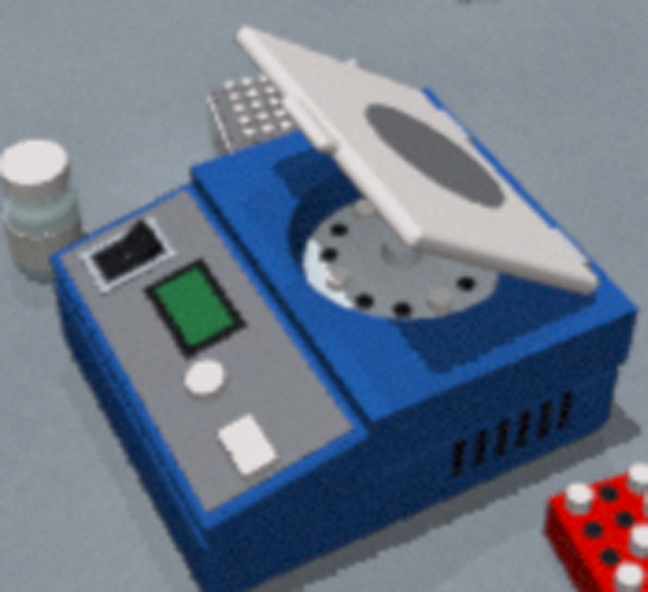

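The crop shows the panel corners, the rocker (dark, crop ~(128,250)), the start key (206,376), the spin key (247,441) and the deck corners. I'll cast these at known heights and fit a planar pose.

```bash
cat > h.py <<'E'
import numpy as np,cv2
from scipy.spatial.transform import Rotation as R
def ray(c,u,v,T=None):
    f=192/np.tan(np.radians(c["vfov"]/2))
    d=np.array([(u-c["cx"])/f,-(v-c["cy"])/f,-1.])
    return np.array(c["position"],float),R.from_euler("xyz",c["orientation"],degrees=True).apply(d)
def wcal(cams,o):
    c=dict(cams.calibration("wrist"));M=c["mount"];Rt=R.from_euler("xyz",o["ee_rot"],degrees=True).as_matrix()
    c["position"]=Rt@M[:3,3]+o["tcp_pos"];c["orientation"]=R.from_matrix(Rt@M[:3,:3]).as_euler("xyz",degrees=True);return c
def onz(c,u,v,z):
    p,d=ray(c,u,v);return p+d*(z-p[2])/d[2]
def proj(c,P):
    f=192/np.tan(np.radians(c["vfov"]/2))
    q=R.from_euler("xyz",c["orientation"],degrees=True).inv().apply(np.asarray(P)-c["position"])
    return np.array([c["cx"]-f*q[0]/q[2],c["cy"]+f*q[1]/q[2]])
def fit(A,B):
    A,B=np.array(A),np.array(B);a=A-A.mean(0);b=B-B.mean(0)
    th=np.arctan2((a[:,0]*b[:,1]-a[:,1]*b[:,0]).sum(),(a*b).sum())
    Q=np.array([[np.cos(th),-np.sin(th)],[np.sin(th),np.cos(th)]]);t=B.mean(0)-Q@A.mean(0)
    return th,Q,t,B-(A@Q.T+t)
E
python3 - <<'E'
from bench import cams
from h import *
c=cams.calibration("side")
L=[((205,525),(-130,-110,82)),((55,258),(-130,110,82)),((372,420),(-35,-110,112)),((192,168),(-35,110,112)),((636,310),(130,-110,112))]
g=lambda p:(170+(p[0]+.5)/3.7-.5,125+(p[1]+.5)/3.7-.5)
th,Q,t,r=fit([m[:2] for _,m in L],[onz(c,*g(p),m[2])[:2] for p,m in L])
print(np.degrees(th),t,r.round(1))
for n,p,z in(("start",(206,376),100),("spin",(247,441),100),("rockermid",(128,250),98)):
    w=onz(c,*g(p),z);print(n,w.round(1),"mach",(Q.T@(w[:2]-t)).round(1))
E
```

```text
5.317970028368325 [5.75967421e+02 2.31894441e-01] [[ 1.9  3.7]
 [ 3.  -4.7]
 [-0.7  1.6]
 [-1.  -1.4]
 [-3.2  0.8]]
start [486.6 -41.9 100. ] mach [-92.9 -33.7]
spin [491.4 -90.4 100. ] mach [-92.6 -82.4]
rockermid [477.3  66.7  98. ] mach [-92.1  75.3]
```

Call:
play_rows(
  fingers=[0,0,0,0,0],
  xyz=[
    [0.017,-0.036,0.004],
    [0.017,-0.036,0.004],
    [0.017,-0.036,0.004],
    [0.017,-0.036,0.004],
    [0.017,-0.036,0.004],
  ],
  roll=[0,0,0,0,0],
)

```text
time: 0.52
tcp_pos: [298.6, 378.9, 251.0]
ee_rot: [-180.0, -0.0, 159.2]
contact_force: [1.4, 0.3, 0.9]
grip_width: 0.297
grasp_force: 0.0
```

Call:
play_rows(
  fingers=[0,0,0,0,0],
  xyz=[
    [0.017,-0.036,0],
    [0.017,-0.036,0],
    [0.017,-0.036,0],
    [0.017,-0.036,0],
    [0.017,-0.036,0],
  ],
  roll=[0,0,0,0,0],
)

```text
time: 0.93
tcp_pos: [383.6, 198.8, 251.2]
ee_rot: [-180.0, -0.0, 159.2]
contact_force: [1.0, 0.4, 0.7]
grip_width: 0.0
grasp_force: 0.0
```

Call:
play_rows(
  fingers=[0,0,0,0,0],
  xyz=[
    [0.014,-0.036,0],
    [0.014,-0.036,0],
    [0.014,-0.036,0],
    [0.014,-0.036,0],
    [0,0,0],
  ],
  roll=[0,0,0,0,0],
)

```text
time: 1.35
tcp_pos: [441.1, 51.2, 251.1]
ee_rot: [-179.9, 0.1, 158.7]
contact_force: [0.2, 0.6, 0.1]
grip_width: -0.0
grasp_force: 0.0
```

```bash
python3 - <<'E'
from bench import cams,env
from h import *
o=env.observe();print(o["time"],o["tcp_pos"],o["ee_rot"],o["joints"].round(1),o["contact_force"])
cv2.imwrite("pics/w1.png",cams.get_image("wrist"))
np.savez("w1.npz",**{k:o[k] for k in("tcp_pos","ee_rot")})
c=cams.calibration("side")
th=np.radians(5.5);Q=np.array([[np.cos(th),-np.sin(th),0],[np.sin(th),np.cos(th),0],[0,0,1]]);t=np.array([576,0,0])
for u,v,y in((240,30,95),(415,240,-95)):
    p,d=ray(c,170+u/3.7,125+v/3.7);p=Q.T@(p-t);d=Q.T@d
    P=p+d*(y-p[1])/d[1];print(P.round(1),"len",np.hypot(P[0]-115,P[2]-116),"ang",np.arctan2(P[2]-116,115-P[0])-8/155)
E
```

```text
1.35 [441.11329645  51.1960896  251.07389542] [-1.79863245e+02  1.00996203e-01  1.58733491e+02] [  6.7   0.6 -20.8  68.6  -0.2  28. ] [0.23965908 0.63615532 0.06429468]
[ -6.1  95.  209.9] len 153.22571807559737 ang 0.6077622306339977
[ -7.9 -95.  211.7] len 155.79103212869416 ang 0.6097062844311013
```

View pics/w1.png

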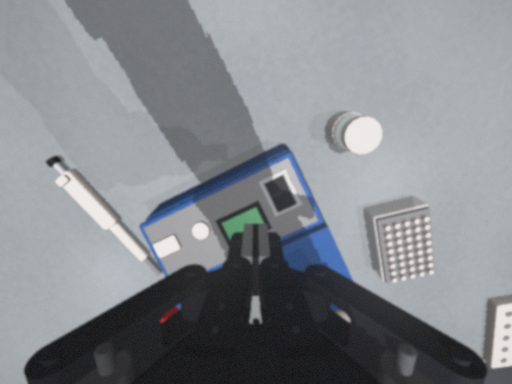

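Wrist view: rocker plate ≈(281,193), start key ≈(201,231), spin key ≈(166,245), no obstruction. The lid angle is ≈0.61 and its measured length of 153–156 mm matches the 155 given. Cross-checking positions.

```bash
python3 - <<'E'
from bench import cams
from h import *
c=wcal(cams,np.load("w1.npz"))
th=np.radians(5.5);Q=np.array([[np.cos(th),-np.sin(th)],[np.sin(th),np.cos(th)]]);t=np.array([576,0.2])
g=cams.calibration("side")
S={"rock":(128,250),"start":(206,376),"spin":(247,441)}
for n,u,v,z in(("rock",281,193,97),("start",201,231,98),("spin",166,245,98)):
    w=onz(c,u,v,z)[:2];w2=onz(g,170+S[n][0]/3.7,125+S[n][1]/3.7,z)[:2]
    print(n,w.round(1),(Q.T@(w-t)).round(1),"side",w2.round(1))
for n,p in(("far",(-79,76)),("spin",(-92,-83)),("lidfront_shut",(-23,0))):print(n,(Q@p+t).round(1))
E
```

```text
rock [476.2  70.2] [-92.7  79.2] side [477.9  66.4]
start [487.2 -38.5] [-92.1 -30. ] side [487.5 -41.4]
spin [489.2 -87.9] [-94.8 -79.3] side [492.2 -89.9]
far [490.1  68.3]
spin [492.4 -91.2]
lidfront_shut [553.1  -2. ]
```

Call:
play_rows(
  fingers=[0,0,0,0,0],
  xyz=[
    [0.012,0.003,-0.03],
    [0.012,0.003,-0.03],
    [0.012,0.003,-0.03],
    [0.012,0.003,-0.03],
    [0,0,0],
  ],
  roll=[6.5,6.5,6.5,6.5,0],
)

```text
time: 1.82
tcp_pos: [484.9, 69.8, 125.9]
ee_rot: [180.0, -0.4, -174.5]
contact_force: [-0.6, -0.6, -0.1]
grip_width: -0.002
grasp_force: 0.0
```

Call:
play_rows(
  fingers=[0,0,0],
  xyz=[
    [0,0,-0.01],
    [0,0,0],
    [0,0,0],
  ],
  roll=[0,0,0],
)

```text
time: 2.07
tcp_pos: [487.2, 69.2, 122.1]
ee_rot: [180.0, 0.0, -174.9]
contact_force: [1.0, -0.4, 0.4]
grip_width: 0.001
grasp_force: 0.0
```

```bash
python3 - <<'E'
from bench import cams,env
from h import *
o=env.observe();print(o["tcp_pos"],o["ee_rot"],o["contact_force"])
g=cams.calibration("side");print(proj(g,o["tcp_pos"]))
a=cams.get_image("side")[130:270,150:330]
w=cams.get_image("wrist")[100:384,100:412]
a=cv2.resize(a,(540,420),interpolation=cv2.INTER_CUBIC)
cv2.imwrite("pics/s2.png",a)
E
```

```text
[487.21030767  69.18321981 122.11177302] [ 1.79995385e+02  1.99499724e-02 -1.74887737e+02] [ 0.98041113 -0.39965154  0.37811298]
[207.41945506 181.89151176]
```

View pics/s2.png

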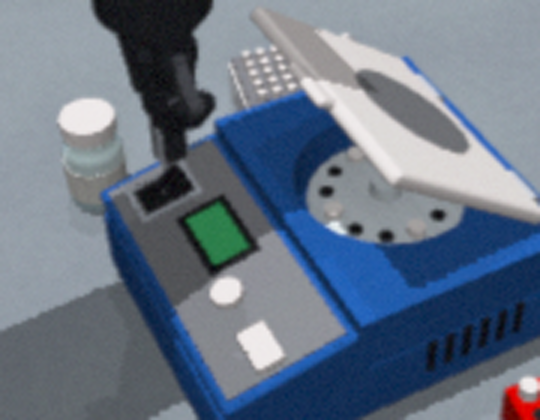

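The fingertip (crop ≈(172,157)) stands above the far end of the rocker, clear of the bottle and lid. Pressing down slowly.

Call:
play_rows(
  fingers=[0,0,0,0,0],
  xyz=[
    [0,0,-0.008],
    [0,0,-0.006],
    [0,0,-0.003],
    [0,0,-0.002],
    [0,0,0],
  ],
  roll=[0,0,0,0,0],
)

```text
time: 2.58
tcp_pos: [488.8, 68.8, 102.7]
ee_rot: [180.0, 0.1, -174.9]
contact_force: [1.9, -0.2, 2.9]
grip_width: 0.001
grasp_force: 1.4
```

Call:
play_rows(
  fingers=[0,0,0],
  xyz=[
    [0,0,-0.002],
    [0,0,-0.001],
    [0,0,0],
  ],
  roll=[0,0,0],
)

```text
time: 2.83
tcp_pos: [487.7, 68.7, 99.3]
ee_rot: [-180.0, 0.0, -174.8]
contact_force: [3.2, 0.3, 3.3]
grip_width: 0.002
grasp_force: 1.7
```

Call:
play_rows(
  fingers=[0,0,0],
  xyz=[
    [0,0,-0.001],
    [0,0,-0.001],
    [0,0,0],
  ],
  roll=[0,0,0],
)

```text
time: 3.08
tcp_pos: [487.8, 68.8, 98.7]
ee_rot: [-180.0, 0.1, -174.8]
contact_force: [-1.2, -0.2, 17.1]
grip_width: -0.001
grasp_force: 8.3
```

Call:
play_rows(
  fingers=[0,0,0],
  xyz=[
    [0,0,-0.001],
    [0,0,-0.001],
    [0,0,0],
  ],
  roll=[0,0,0],
)

```text
time: 3.33
tcp_pos: [488.0, 68.8, 98.2]
ee_rot: [180.0, 0.1, -174.8]
contact_force: [-6.8, -1.2, 31.9]
grip_width: -0.002
grasp_force: 15.8
```

Call:
play_rows(
  fingers=[0,0,0,0,0],
  xyz=[
    [0,0,0.02],
    [0,0,0.036],
    [0,0,0.036],
    [0,0,0.036],
    [0,0,0.036],
  ],
  roll=[0,0,0,0,0],
)

```text
time: 3.75
tcp_pos: [485.2, 68.4, 259.7]
ee_rot: [-180.0, -0.3, -174.8]
contact_force: [0.6, 0.1, 0.0]
grip_width: 0.002
grasp_force: 0.0
```

Call:
play_rows(
  fingers=[0,0,0,0,0],
  xyz=[
    [0.024,-0.017,0],
    [0.025,-0.017,0],
    [0.025,-0.017,0],
    [0.025,-0.016,0],
    [0,0,0],
  ],
  roll=[0,0,0,0,0],
)

```text
time: 4.17
tcp_pos: [588.4, -0.9, 257.1]
ee_rot: [-179.9, -0.1, -175.0]
contact_force: [-0.6, 0.4, -0.5]
grip_width: 0.002
grasp_force: 0.0
```

```bash
python3 - <<'E'
from bench import cams,env
from h import *
o=env.observe();print(o["tcp_pos"],o["ee_rot"],o["contact_force"])
a=cams.get_image("side")[90:270,150:350]
cv2.imwrite("pics/s3.png",cv2.resize(a,(600,540),interpolation=cv2.INTER_CUBIC))
E
```

```text
[588.36944447  -0.85860806 257.10166468] [-1.79943421e+02 -1.49283120e-01 -1.74999662e+02] [-0.59899608  0.44535653 -0.47610346]
```

View pics/s3.png

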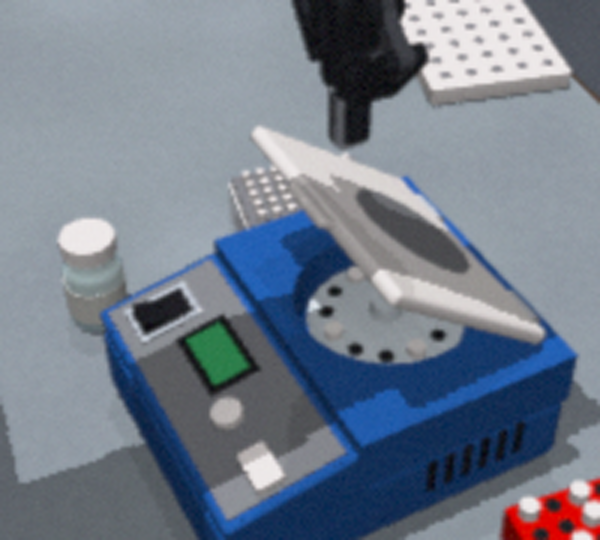

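The rocker now shows its far wing down; the tip hangs above the lid's front half, on the middle line. Lowering.

Call:
play_rows(
  fingers=[0,0,0,0,0],
  xyz=[
    [0,0,-0.02],
    [0,0,-0.018],
    [0,0,-0.012],
    [0,0,-0.008],
    [0,0,-0.005],
  ],
  roll=[0,0,0,0,0],
)

```text
time: 4.63
tcp_pos: [584.5, 2.3, 194.9]
ee_rot: [180.0, -0.2, -174.8]
contact_force: [-0.8, 0.5, 1.7]
grip_width: -0.002
grasp_force: 0.7
```

Call:
play_rows(
  fingers=[0,0,0,0,0],
  xyz=[
    [0,0,-0.005],
    [0,0,-0.005],
    [0,0,-0.005],
    [0,0,-0.005],
    [0,0,-0.005],
  ],
  roll=[0,0,0,0,0],
)

```text
time: 5.05
tcp_pos: [586.6, 1.7, 171.2]
ee_rot: [-180.0, 0.0, -174.8]
contact_force: [-0.6, -0.7, 2.1]
grip_width: 0.0
grasp_force: 0.8
```

Call:
play_rows(
  fingers=[0,0,0,0,0],
  xyz=[
    [0,0,-0.005],
    [0,0,-0.005],
    [0,0,-0.005],
    [0,0,-0.005],
    [0,0,-0.005],
  ],
  roll=[0,0,0,0,0],
)

```text
time: 5.47
tcp_pos: [586.3, 1.7, 145.7]
ee_rot: [180.0, -0.0, -174.8]
contact_force: [-1.2, 1.1, 1.6]
grip_width: -0.001
grasp_force: 0.8
```

Call:
play_rows(
  fingers=[0,0,0,0,0],
  xyz=[
    [0,0,-0.005],
    [0,0,-0.005],
    [0,0,-0.005],
    [0,0,-0.004],
    [0,0,-0.002],
  ],
  roll=[0,0,0,0,0],
)

```text
time: 5.88
tcp_pos: [586.1, 1.7, 124.5]
ee_rot: [180.0, -0.0, -174.8]
contact_force: [-1.8, 0.1, 1.9]
grip_width: 0.002
grasp_force: 0.8
```

Call:
play_rows(
  fingers=[0,0,0,0],
  xyz=[
    [0,0,-0.002],
    [0,0,-0.001],
    [0,0,0],
    [0,0,0],
  ],
  roll=[0,0,0,0],
)

```text
time: 6.22
tcp_pos: [586.2, 1.7, 124.0]
ee_rot: [-180.0, 0.0, -174.8]
contact_force: [-6.7, -0.4, 13.7]
grip_width: -0.0
grasp_force: 7.0
```

The lid is at its dead stop (z=124.0, force rising). Moving over to the spin key.

Call:
play_rows(
  fingers=[0,0,0,0,0],
  xyz=[
    [0,0,0.02],
    [0,0,0.03],
    [-0.024,-0.023,0],
    [-0.024,-0.023,0],
    [-0.024,-0.023,0],
  ],
  roll=[0,0,0,0,0],
)

```text
time: 6.63
tcp_pos: [514.6, -67.7, 172.8]
ee_rot: [-180.0, 0.1, -174.8]
contact_force: [0.5, -0.5, 0.3]
grip_width: -0.005
grasp_force: 0.0
```

Call:
play_rows(
  fingers=[0,0,0,0,0],
  xyz=[
    [-0.023,-0.023,0],
    [0,0,-0.02],
    [0,0,-0.02],
    [0,0,-0.01],
    [0,0,0],
  ],
  roll=[0,0,0,0,0],
)

```text
time: 7.05
tcp_pos: [489.9, -90.0, 120.2]
ee_rot: [179.9, -0.2, -174.9]
contact_force: [-0.1, -0.5, -1.1]
grip_width: 0.004
grasp_force: 0.0
```

Call:
play_rows(
  fingers=[0,0],
  xyz=[
    [0,0,0],
    [0,0,0],
  ],
  roll=[0,0],
)

```text
time: 7.22
tcp_pos: [492.4, -90.1, 123.0]
ee_rot: [-180.0, 0.1, -174.8]
contact_force: [-0.5, -0.3, -0.1]
grip_width: 0.002
grasp_force: 0.0
```

```bash
python3 - <<'E'
from bench import cams,env
from h import *
o=env.observe();print(o["tcp_pos"],o["ee_rot"],o["contact_force"])
a=cams.get_image("side")[130:280,160:340]
cv2.imwrite("pics/s4.png",cv2.resize(a,(720,600),interpolation=cv2.INTER_CUBIC))
E
```

```text
[492.35521615 -90.11017719 123.02345675] [-1.79986873e+02  5.26638190e-02 -1.74810835e+02] [-0.5128609  -0.28587407 -0.05539771]
```

View pics/s4.png

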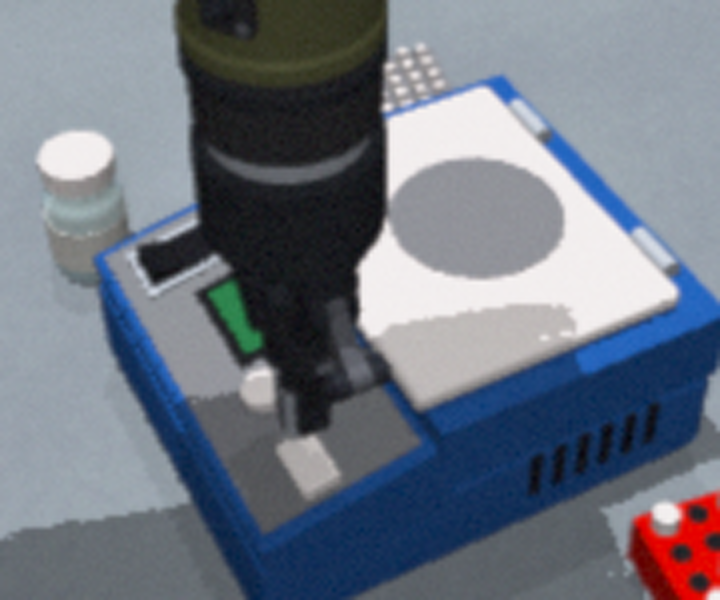

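The lid is shut flat and the tip (crop ≈(302,430)) stands over the oblong key, clear of the start key. Pressing.

Call:
play_rows(
  fingers=[0,0,0,0,0],
  xyz=[
    [0,0,-0.012],
    [0,0,-0.008],
    [0,0,-0.003],
    [0,0,-0.002],
    [0,0,0],
  ],
  roll=[0,0,0,0,0],
)

```text
time: 7.68
tcp_pos: [491.9, -90.1, 97.5]
ee_rot: [180.0, 0.0, -174.8]
contact_force: [-0.5, 0.4, 2.4]
grip_width: -0.0
grasp_force: 1.3
```

Call:
play_rows(
  fingers=[0,0,0],
  xyz=[
    [0,0,-0.002],
    [0,0,-0.001],
    [0,0,0],
  ],
  roll=[0,0,0],
)

```text
time: 7.93
tcp_pos: [492.4, -90.1, 95.0]
ee_rot: [180.0, 0.1, -174.8]
contact_force: [0.6, 2.2, 5.1]
grip_width: 0.002
grasp_force: 2.6
```

Call:
play_rows(
  fingers=[0,0,0,0],
  xyz=[
    [0,0,-0.001],
    [0,0,-0.001],
    [0,0,0],
    [0,0,0],
  ],
  roll=[0,0,0,0],
)

```text
time: 8.27
tcp_pos: [492.6, -90.1, 94.6]
ee_rot: [180.0, 0.2, -174.8]
contact_force: [-4.2, 3.0, 19.0]
grip_width: 0.001
grasp_force: 9.8
```

The key is bottomed (19 N at z=94.6). Holding for 3.75 s.

Call:
play_rows(
  fingers=[0,0,0,0,0],
  xyz=[
    [0,0,0],
    [0,0,0],
    [0,0,0],
    [0,0,0],
    [0,0,0],
  ],
  roll=[0,0,0,0,0],
)

```text
time: 8.68
tcp_pos: [492.6, -90.1, 94.5]
ee_rot: [180.0, 0.2, -174.8]
contact_force: [-4.5, 3.2, 18.5]
grip_width: -0.002
grasp_force: 9.8
```

Call:
play_rows(
  fingers=[0,0,0,0,0],
  xyz=[
    [0,0,0],
    [0,0,0],
    [0,0,0],
    [0,0,0],
    [0,0,0],
  ],
  roll=[0,0,0,0,0],
)

```text
time: 9.1
tcp_pos: [492.6, -90.1, 94.6]
ee_rot: [180.0, 0.2, -174.8]
contact_force: [-4.4, 3.3, 19.7]
grip_width: 0.002
grasp_force: 9.8
```

Call:
play_rows(
  fingers=[0,0,0,0,0],
  xyz=[
    [0,0,0],
    [0,0,0],
    [0,0,0],
    [0,0,0],
    [0,0,0],
  ],
  roll=[0,0,0,0,0],
)

```text
time: 9.52
tcp_pos: [492.5, -90.1, 94.5]
ee_rot: [180.0, 0.2, -174.8]
contact_force: [-4.1, 2.9, 18.3]
grip_width: -0.001
grasp_force: 9.8
```

Call:
play_rows(
  fingers=[0,0,0,0,0],
  xyz=[
    [0,0,0],
    [0,0,0],
    [0,0,0],
    [0,0,0],
    [0,0,0],
  ],
  roll=[0,0,0,0,0],
)

```text
time: 9.93
tcp_pos: [492.5, -90.1, 94.6]
ee_rot: [180.0, 0.2, -174.8]
contact_force: [-3.2, 3.4, 20.3]
grip_width: -0.002
grasp_force: 9.8
```

Call:
play_rows(
  fingers=[0,0,0,0,0],
  xyz=[
    [0,0,0],
    [0,0,0],
    [0,0,0],
    [0,0,0],
    [0,0,0],
  ],
  roll=[0,0,0,0,0],
)

```text
time: 10.35
tcp_pos: [492.6, -90.1, 94.6]
ee_rot: [180.0, 0.2, -174.8]
contact_force: [-4.4, 3.4, 19.1]
grip_width: -0.001
grasp_force: 9.8
```

Call:
play_rows(
  fingers=[0,0,0,0,0],
  xyz=[
    [0,0,0],
    [0,0,0],
    [0,0,0],
    [0,0,0],
    [0,0,0],
  ],
  roll=[0,0,0,0,0],
)

```text
time: 10.77
tcp_pos: [492.5, -90.1, 94.6]
ee_rot: [180.0, 0.2, -174.8]
contact_force: [-4.6, 3.2, 19.4]
grip_width: -0.004
grasp_force: 9.8
```

Call:
play_rows(
  fingers=[0,0,0,0,0],
  xyz=[
    [0,0,0],
    [0,0,0],
    [0,0,0],
    [0,0,0],
    [0,0,0],
  ],
  roll=[0,0,0,0,0],
)

```text
time: 11.18
tcp_pos: [492.5, -90.1, 94.5]
ee_rot: [180.0, 0.2, -174.8]
contact_force: [-5.1, 3.6, 19.4]
grip_width: -0.002
grasp_force: 9.8
```

Call:
play_rows(
  fingers=[0,0,0,0,0],
  xyz=[
    [0,0,0],
    [0,0,0],
    [0,0,0],
    [0,0,0],
    [0,0,0],
  ],
  roll=[0,0,0,0,0],
)

```text
time: 11.6
tcp_pos: [492.5, -90.1, 94.5]
ee_rot: [180.0, 0.2, -174.8]
contact_force: [-5.1, 2.6, 19.1]
grip_width: -0.001
grasp_force: 9.8
```

Call:
play_rows(
  fingers=[0,0,0,0,0],
  xyz=[
    [0,0,0],
    [0,0,0],
    [0,0,0],
    [0,0,0],
    [0,0,0],
  ],
  roll=[0,0,0,0,0],
)

```text
time: 12.02
tcp_pos: [492.5, -90.1, 94.5]
ee_rot: [180.0, 0.2, -174.8]
contact_force: [-5.3, 2.8, 18.8]
grip_width: -0.004
grasp_force: 9.8
```

Call:
play_rows(
  fingers=[0,0,0,0,0],
  xyz=[
    [0,0,0.01],
    [0,0,0.03],
    [0,0,0.035],
    [0,0,0.035],
    [0,0,0.03],
  ],
  roll=[0,0,0,0,0],
)

```text
time: 12.43
tcp_pos: [491.2, -90.5, 234.5]
ee_rot: [-180.0, 0.0, -174.9]
contact_force: [0.9, 0.3, -1.0]
grip_width: 0.004
grasp_force: 0.0
```

Call:
play_rows(
  fingers=[0,0,0,0,0],
  xyz=[
    [-0.02,0.02,0.01],
    [-0.02,0.02,0.01],
    [-0.02,0.02,0.01],
    [0,0,0],
    [0,0,0],
  ],
  roll=[0,0,0,0,0],
)

```text
time: 12.85
tcp_pos: [431.1, -29.9, 263.1]
ee_rot: [-180.0, 0.1, -174.8]
contact_force: [0.5, 0.6, 0.1]
grip_width: 0.003
grasp_force: 0.0
```

```bash
python3 - <<'E'
from bench import cams,env
from h import *
o=env.observe();print(o["time"],o["tcp_pos"],o["contact_force"])
a=cams.get_image("side")[130:280,160:340]
cv2.imwrite("pics/s5.png",cv2.resize(a,(720,600),interpolation=cv2.INTER_CUBIC))
E
```

```text
12.85 [431.08541629 -29.88378441 263.10161785] [0.45961848 0.63417434 0.1223436 ]
```

View pics/s5.png

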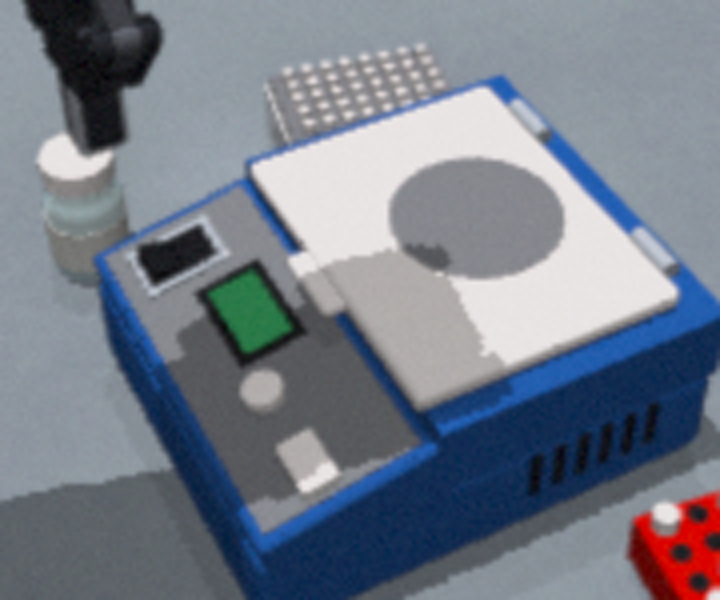

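The lid is shut, the rocker is on (crop ≈(178,252)), both keys are up, and the arm is clear and high above everything.

```bash
python3 -c "
from bench import job
print(job.close_job())"
```

```text
the job is handed in; nothing more can be done
None
```

The job is handed in (no verdict shown): rocker pressed on, lid pushed to its stop, and short-spin key held down about 3.75 s then released, with the last picture showing the switch on, the lid shut, both keys up and the arm clear.

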